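Load a short can into the gravity can rack

ROBOT

A 6-joint arm with a two-finger parallel gripper is mounted at the origin on the work surface. World frame = base frame: x ahead of the robot, y to its left, z up, the work surface at z = 0. Lengths are in m, angles in degrees, forces in N, time in s.
With the tool pointing down it reaches from about 0.375 to 0.9 m from the base axis. Payload 3.1 kg.
Tool frame: the origin (TCP) lies on the centre line of the jaws, within the pads' length; the fingertips stand 25 mm ahead of it and the grasp point (between the pads) lies 6 mm ahead of it; y points along the fingers, x is the direction in which the jaws open and shut, and the axes are right-handed (so a half turn about y gives the same grasp; the last joint's range is limited). The gripper opens to 87 mm and grips with 3 to 60 N. Pads are 19 mm wide; open, the fingers measure 117 mm over their backs; the gripper's body (75 mm by 190 mm) begins 51 mm behind the grasp point.
Start: joints at [58.871, 30.224, 82.088, -0, 67.689, -10.227], TCP at [0.223, 0.584, 0.222] pointing down, gripper open.
Joint ranges: [-176.69, 176.69], [-43.24, 126.21], [12.49, 139.97], [-82, 262], [0, 151.66], [-163.58, 163.58]. Speed limits (degrees/s): [159.86, 159.86, 180, 180, 180, 180].

INTERFACE

Orientations are given as a 3x3 rotation matrix whose columns are the frame's x, y, z axes.
In Python, from rig import * gives the robot as it stands.
- The arm moves only by the tool play_rows, never from a script. Its argument "commands" is a list of rows, each a list of 2 entries, a list of its own where there are three numbers: the shift along the world's x, y, z in m, then the turn, a rotation vector about the world's x, y, z in rad. A call has 1 to 10 rows; each row is the pose to reach, as a shift and turn from the pose commanded when the call began; what a row does not reach only later rows make up. A row lasts 1/8 s, in which the tool goes at most 62.5 mm and 10.7 degrees, less where a joint would pass 70% of its speed; a pose out of reach is approached as far as the arm can. A call with a gripper value outside its range is refused whole. "gripper" is the finger opening in m, from 0 to 0.087, set as the call begins (left out, the last holds). The fingers move at their own pace and stop on an object; the grip force is fixed at half the most. Time passes only in rows, so rows that repeat a pose let the fingers close. It gives the time, the measured TCP pose, the force and the opening at its end, in the units of the state.
- read_state(): the state, without advancing time (a new reading comes with each control period).
- capture(name): name is "scene" or "top" or "wrist"; returns a dict with "frame" (480x640x3 uint8, red, green, blue), "depth" (480x640 float32, m along the optical axis (not along the pixel's ray), 0 where there is no reading), "mtx" (3x3 intrinsics, pixels), "cam_to_world" (4x4, takes a point from camera to world coordinates); the wrist camera has in their place "hand_eye" (4x4, takes a point from camera to tool coordinates, whose origin is the TCP and whose axes are the tool frame's). Camera axes: x right, y down, z forward; pixel columns grow to the right and rows downward; lengths in m; the calibration is good to about 2 mm. A picture is of the moment at which its call begins: read the wrist's pose just before it.
- hand_in(): hands the job in, once; it reports no verdict.
The state is a dict: "time_s": time; "joint_positions": joint angles; "qvel": joint speeds; "tau": joint torques, N m; "position": TCP position; "tcp_rot": TCP orientation; "force": force on the tool from outside, world axes, zero at the start; "moment": the same for the moment, N m; "opening": opening from 0.0 (shut) to 1.0 (fully open).
Only numpy, scipy, OpenCV 4.12 (cv2) and the standard library are available. Lean on these libraries where they do the work, as an engineer would, in place of code of your own. Each camera call takes 0.05 s, during which the arm holds its last target. There are 200 camera calls.

TASK

Feed the short drinks can that lies on the rubber mat into the open upper end of the sloping can rack, laid on its side crosswise to the slope, so that it rolls down and comes to rest against the can already at the bottom. Leave the longer can lying on the mat.

Things in the scene. Friction and masses are not known exactly. Their poses are not given: they have to be found in the camera images.
- short_can_center (a point): Centre of the can to load: aluminium, cream sleeve, diameter 53 mm, length 90 mm, about 0.17 kg. It lies on a black rubber mat between two low ribs (tops 7 mm over the table) that keep it from rolling; centre 32 mm over the table. y axis along its length (either end may lead). 57 mm of free space to the long can.
- long_can_center (a point): Centre of the longer can, to be left alone: same look and diameter (53 mm), 135 mm long. It lies on the same mat, parallel to the short can, 110 mm away centre to centre; either may be the nearer. y axis along its length.
- inlet (a point): Where a short can's centre is when it lies mid-inlet on the fixed steel rack's ramp, 26.5 mm off it. z up; y across the rack (a can must lie along y); x level, pointing uphill; cans roll to -x. Ramp: slick, 9 deg, 110 mm wide between walls 38 mm high with flared tops. Open above from 75 mm downhill to 72 mm uphill (back wall 32 mm high). A can let go up to 10 mm over the ramp runs down.
- loaded_can_center (a point): Centre of the can already in the rack (like the short can, 53 by 90 mm), lying crosswise at the bottom against a 32 mm high stop. Three guard wires 65 mm above the ramp cover the lower half; lying cans roll under them. y axis along its length. The fed can rests against it, 53 mm further uphill.
Things that resemble listed ones, but are neither listed nor needed, are in the scene too. What is shaped like the part that bears loaded_can_center but purple is not meant. What is shaped like the part that bears short_can_center but orange is not meant.

How it is judged:
By the outcome, as a careful person would: the job done as asked, in the order asked, and still so for the second after the job is handed in, with the robot touching nothing.
It also fails if it takes over 43 s, if anything falls off the work surface, if the arm or the gripper's body presses on something with over 40 N, if the wrist force passes 120 N, or if a joint passes its speed limit or range.

## Working session

There is one attempt and no reset: what is moved stays moved. The work goes in short steps, Python scripts to look and compute and a tool call to move; the robot and the scene stay as the last step left them, time stands still between calls to the robot, and variables do not carry over. Pictures are saved under pics/ and viewed, about 8 in all and at most 12, crops included, and the job is handed in when it is done.

Besides the shell and the picture viewer there is one more tool, called after "Emit:" as name([rows], argument=value, ...), one row to a line, values as JSON. play_rows: Moves the arm, as the interface text tells. Its arguments: {"type":"object","properties":{"commands":{"type":"array"},"gripper":{"type":"number"}},"required":["commands"]}

```bash
mkdir -p pics
cat > h.py <<'E'
from rig import *
import numpy as np, cv2
def snap(n,f):
    c=capture(n); np.savez('pics/'+f+'.npz',**c); cv2.imwrite('pics/'+f+'.png',c['frame'][:,:,::-1]); return c
def world(c,T=None):
    T=c['cam_to_world'] if T is None else T
    d=c['depth'];K=c['mtx'];v,u=np.mgrid[:480,:640]
    p=np.stack([(u-K[0,2])*d/K[0,0],(v-K[1,2])*d/K[1,1],d],-1)
    w=p@T[:3,:3].T+T[:3,3]; w[d==0]=np.nan; return w
E
python3 - <<'E'
from h import *
a=snap('top','top1');b=snap('scene','scene1')
s=read_state();print(s['time_s'],s['position'],s['tcp_rot'],s['force'])
print(a['cam_to_world'],a['mtx'])
E
```

```text
0.1 [0.2225938  0.58328593 0.22125062] [[ 3.56747388e-01 -1.05251367e-03 -9.34200296e-01]
 [ 9.34198723e-01 -1.75130196e-03  3.56748761e-01]
 [-2.01154976e-03 -9.99997913e-01  3.58484523e-04]] [ 0.21981614 -0.33743852 -0.36021773]
[[-0.01597856 -0.99545089  0.09392662  0.41895792]
 [-0.99970478  0.01762493  0.01672487 -0.03480351]
 [-0.01830423 -0.09363165 -0.99543863  1.11099355]
 [ 0.          0.          0.          1.        ]] [[442.8348413    0.         322.27395207]
 [  0.         442.8348413  241.32638407]
 [  0.           0.           1.        ]]
```

View pics/top1.png

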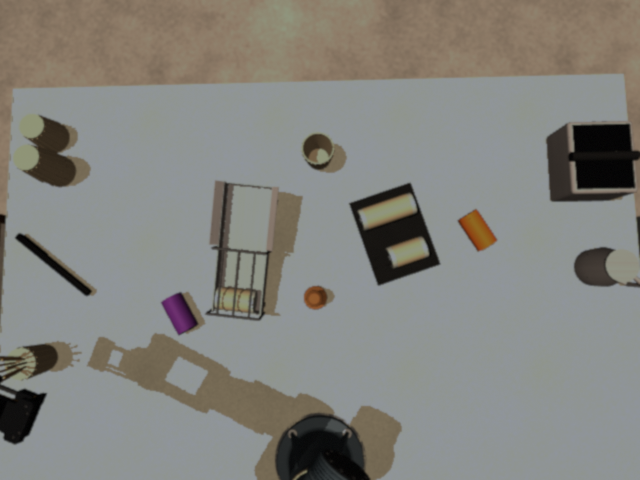

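View pics/scene1.png

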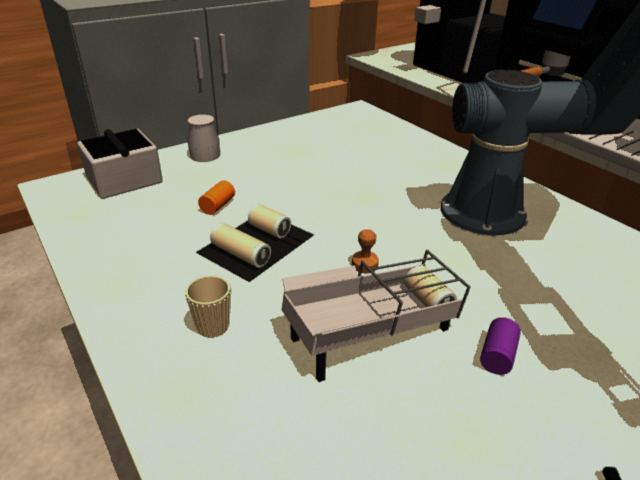

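The top view shows the short cream can at (407,252) with the long can at (387,211) on the mat. The rack runs from its open end near (248,190) to the loaded can at (238,300). The orange (478,230) and purple (180,312) cans are decoys.

```bash
python3 - <<'E'
from h import *
c=dict(np.load('pics/top1.npz'));w=world(c)
print('table z',np.nanmedian(w[340:400,450:600,2]))
def can(r0,r1,c0,c1,zmin):
    p=w[r0:r1,c0:c1].reshape(-1,3);p=p[np.isfinite(p[:,2])];p=p[p[:,2]>zmin]
    (ctr,sz,a)=cv2.minAreaRect((p[:,:2]*1000).astype(np.float32))
    m=p[:,:2].mean(0);_,_,V=np.linalg.svd(p[:,:2]-m)
    print(len(p),'ctr',ctr,'size',sz,'axis',V[0],np.degrees(np.arctan2(V[0,1],V[0,0])),'ztop',np.percentile(p[:,2],[50,95,99]))
can(232,270,383,432,.03)
can(188,234,355,420,.03)
can(283,313,212,262,.1) 
for v in range(176,330,6):
    print(v,[tuple(np.round(1000*w[v,u]).astype(int)) for u in (214,222,235,250,265,274)])
E
python3 - <<'E'
import cv2
a=cv2.imread('pics/top1.png');b=cv2.resize(a[165:325,160:500],None,fx=2.35,fy=2.35,interpolation=cv2.INTER_CUBIC);cv2.imwrite('pics/crop1.png',b)
E
```

```text
table z 0.0018502051748765513
864 ctr (490.7381286621094, -220.88087463378906) size (53.47461700439453, 91.78327941894531) axis [-0.30344176  0.95284999] 107.66444119479361 ztop [0.05527757 0.06073453 0.06226169]
1238 ctr (590.8499145507812, -174.8135528564453) size (53.31875991821289, 136.57275390625) axis [-0.30727709  0.95162009] 107.89521180300557 ztop [0.05523391 0.06087141 0.06270909]
202 ctr (389.6492614746094, 182.2440948486328) size (81.08222198486328, 65.45653533935547) axis [ 0.05054934 -0.99872157] -87.10250157407712 ztop [0.10825611 0.11385873 0.1154207 ]
176 [(np.int64(697), np.int64(259), np.int64(2)), (np.int64(696), np.int64(237), np.int64(4)), (np.int64(696), np.int64(205), np.int64(1)), (np.int64(695), np.int64(166), np.int64(1)), (np.int64(695), np.int64(128), np.int64(-1)), (np.int64(694), np.int64(105), np.int64(0))]
182 [(np.int64(681), np.int64(259), np.int64(2)), (np.int64(652), np.int64(208), np.int64(122)), (np.int64(680), np.int64(205), np.int64(2)), (np.int64(680), np.int64(167), np.int64(-2)), (np.int64(679), np.int64(128), np.int64(1)), (np.int64(677), 
[... 6192 characters left out ...]
nt64(345), np.int64(129), np.int64(-1)), (np.int64(345), np.int64(106), np.int64(3))]
320 [(np.int64(332), np.int64(256), np.int64(2)), (np.int64(332), np.int64(236), np.int64(4)), (np.int64(331), np.int64(204), np.int64(-1)), (np.int64(331), np.int64(166), np.int64(3)), (np.int64(330), np.int64(129), np.int64(3)), (np.int64(330), np.int64(107), np.int64(-1))]
326 [(np.int64(317), np.int64(256), np.int64(3)), (np.int64(317), np.int64(236), np.int64(1)), (np.int64(316), np.int64(204), np.int64(-1)), (np.int64(316), np.int64(166), np.int64(4)), (np.int64(316), np.int64(129), np.int64(3)), (np.int64(315), np.int64(107), np.int64(-1))]<stdin>:13: RuntimeWarning: invalid value encountered in cast
```

View pics/crop1.png

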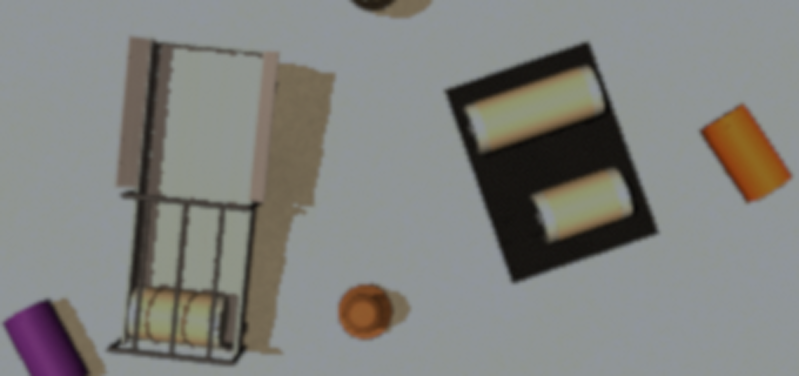

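The crop confirms the target. The short cream can measures 53×92 mm and the other cream one 53×137 mm, so the short one is the nearer. Next is the rack fit.

Run:
```python
from h import *
c=dict(np.load('pics/top1.npz'));w=world(c)
p=w[186:244,232:262].reshape(-1,3);p=p[(p[:,2]<.09)&(p[:,2]>.04)]
A=np.c_[p[:,:2],np.ones(len(p))];k=np.linalg.lstsq(A,p[:,2],rcond=None)[0];r=p[:,2]-A@k
print('ramp',k,'slope',np.degrees(np.arctan(np.hypot(*k[:2]))),'az',np.degrees(np.arctan2(k[1],k[0])),r.std())
# rack points height above the ramp
q=w[170:330,195:290].reshape(-1,3);q=q[np.isfinite(q[:,2])&(q[:,2]>.035)];h=q[:,2]-np.c_[q[:,:2],np.ones(len(q))]@k
wall=q[(h>.025)&(h<.045)&(q[:,0]>.51)]
for nm,s in(('L',wall[:,1]>.18),('R',wall[:,1]<.13)):
    P=wall[s&(wall[:,0]<.64)];f=np.polyfit(P[:,0],P[:,1],1);print(nm,len(P),f,'az',np.degrees(np.arctan(f[0])),'y at x=.57',np.polyval(f,.57),'spread',(P[:,1]-np.polyval(f,P[:,0])).min(),(P[:,1]-np.polyval(f,P[:,0])).max())
wires=q[(h>.055)&(q[:,0]>.48)];print('wire',len(wires),wires.min(0),wires.max(0)); f=np.polyfit(wires[:,1],wires[:,0],1);print('xwire dx/dy',f, 'az',-np.degrees(np.arctan(f[0])))
bw=q[(h>.015)&(q[:,0]>.63)&(q[:,1]<.19)&(q[:,1]>.11)];print('back',len(bw),bw.mean(0) if len(bw) else 0)
fl=q[abs(h)<.01];print('floor xmax',np.percentile(fl[:,0],[1,99]))
for x in(.53,.55,.57,.59,.61,.63):
    s=fl[abs(fl[:,0]-x)<.008];print(x,np.percentile(s[:,1],[1,99]),'walltop',wall[abs(wall[:,0]-x)<.008,1].min(),wall[abs(wall[:,0]-x)<.008,1].max())
```

```text
ramp [ 0.15515744 -0.02167872 -0.01870461] slope 8.903846493407158 az -7.95392071649154 0.001957898643147178
L 299 [-0.12784685  0.29110129] az -7.285562681871668 y at x=.57 0.21822858445845972 spread -0.004379757825991398 0.010037911464191807
R 154 [-0.11814618  0.16809419] az -6.738042375986248 y at x=.57 0.10075086503347011 spread -0.005918024153077198 0.0038690508936757434
wire 222 [0.480078   0.08130073 0.11054861] [0.64975816 0.24025328 0.13475003]
xwire dx/dy [0.05522848 0.49888981] az -3.1611474808746167
back 57 [0.64850561 0.15002466 0.10877601]
floor xmax [0.38322774 0.65195367]
0.53 [0.11667882 0.22109139] walltop 0.09895236643118838 0.23367522917198214
0.55 [0.11434516 0.21867074] walltop 0.09629794907492195 0.23091958669359247
0.57 [0.11121251 0.21572875] walltop 0.09798047866036341 0.2250852507956096
0.59 [0.10861377 0.21276328] walltop 0.09513520125925493 0.2219069866712995
0.61 [0.10574878 0.21066742] walltop 0.09249142323606041 0.2212679388434226
0.63 [0.10473374 0.2078347 ] walltop 0.0899241273459333 0.21798160652881088
```

The rack's uphill azimuth is about −7.3°. The inlet is at about (0.576, 0.160), with the can centre at z≈0.093 there. Those agree with the given sizes: back wall 72 mm uphill, wire 75 mm downhill, width 110 mm. Moving above the short can.

Emit:
play_rows([
  [[0.03,-0.045,0.01],[0,0,-0.1]],
  [[0.06,-0.09,0.02],[0,0,-0.2]],
  [[0.1,-0.135,0.02],[0,0,-0.3]],
  [[0.14,-0.18,0.02],[0,0,-0.4]],
  [[0.17,-0.23,0.02],[0,0,-0.5]],
  [[0.2,-0.28,0.02],[0,0,-0.6]],
  [[0.23,-0.33,0.02],[0,0,-0.7]],
  [[0.25,-0.38,0.02],[0,0,-0.8]],
  [[0.265,-0.43,0.02],[0,0,-0.9]],
  [[0.268,-0.48,0.02],[0,0,-0.9]],
], gripper=0.087)

```text
time_s: 1.35
position: [0.4918, 0.102, 0.2419]
tcp_rot: [[0.954, 0.001, -0.3], [0.3, -0.0, 0.954], [0.0, -1.0, -0.0]]
force: [0.5, -0.1, 0.1]
opening: 0.999
```

Emit:
play_rows([
  [[0,-0.05,0],[0,0,0]],
  [[0,-0.1,-0.01],[0,0,0]],
  [[0,-0.15,-0.02],[0,0,0]],
  [[0,-0.2,-0.03],[0,0,0]],
  [[0,-0.25,-0.04],[0,0,0]],
  [[0,-0.3,-0.05],[0,0,0]],
  [[0,-0.324,-0.06],[0,0,0]],
  [[0,-0.324,-0.06],[0,0,0]],
  [[0,-0.324,-0.06],[0,0,0]],
])

```text
time_s: 2.48
position: [0.4905, -0.2191, 0.182]
tcp_rot: [[0.954, -0.001, -0.301], [0.301, 0.001, 0.954], [-0.001, -1.0, 0.001]]
force: [0.7, -0.4, -0.9]
opening: 0.999
```

```bash
cat > wr.py <<'E'
from h import *
def wshot(f):
    s=read_state();c=snap('wrist',f);T=np.eye(4);T[:3,:3]=s['tcp_rot'];T[:3,3]=s['position'];R=s['tcp_rot']
    print(s['time_s'],'pos',np.round(s['position'],4),'jaw az',np.degrees(np.arctan2(R[1,0],R[0,0])),'y',np.round(R[:,1],3),'op',s['opening'],'F',np.round(s['force'],1))
    return c,world(c,T@c['hand_eye'])
E
python3 - <<'E'
from wr import *
c,w=wshot('w1')
np.save('pics/w1w.npy',w)
q=w.reshape(-1,3);m=(abs(q[:,0]-.4907)<.06)&(abs(q[:,1]+.2209)<.065)&(q[:,2]>.03)&(q[:,2]<.075)
p=q[m];print(len(p))
if len(p):
  print(cv2.minAreaRect((p[:,:2]*1000).astype(np.float32)),np.percentile(p[:,2],[50,95,99]))
E
```

```text
2.475 pos [ 0.4905 -0.2191  0.182 ] jaw az 17.536848596465163 y [-0.001  0.001 -1.   ] op 0.9985626886663107 F [ 0.7 -0.4 -0.9]
9059
((493.6426086425781, -218.00169372558594), (53.53977584838867, 91.8316650390625), 18.053647994995117) [0.05507605 0.05865145 0.05933691]
```

View pics/w1.png

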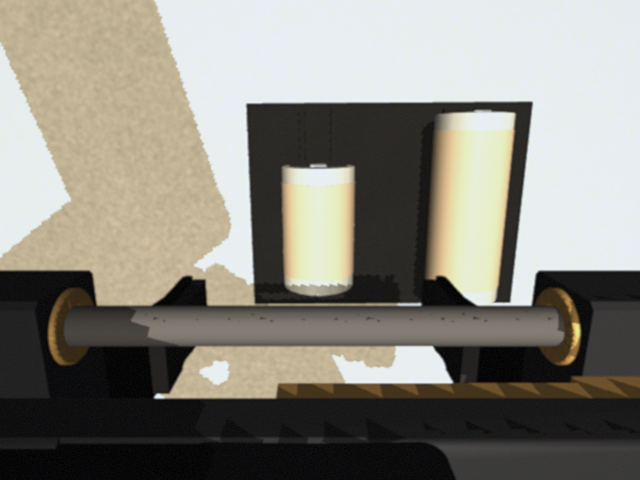

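The wrist view shows the short can, complete, at (318,228), with the long can on the right at (470,205). The wrist fix is (0.4936, −0.218) and the top fix (0.4907, −0.221), which agree to 4 mm. Descending and gripping.

Emit:
play_rows([
  [[0.0025,0.0,-0.04],[0,0,0]],
  [[0.0025,0.0,-0.08],[0,0,0]],
  [[0.0025,0.0,-0.11],[0,0,0]],
  [[0.0025,0.0,-0.13],[0,0,0]],
  [[0.0025,0.0,-0.139],[0,0,0]],
  [[0.0025,0.0,-0.139],[0,0,0]],
  [[0.0025,0.0,-0.139],[0,0,0]],
])

```text
time_s: 3.4
position: [0.4941, -0.2202, 0.0441]
tcp_rot: [[0.953, 0.002, -0.302], [0.302, -0.001, 0.953], [0.001, -1.0, -0.002]]
force: [-0.2, 0.4, -0.1]
opening: 1.006
```

Emit:
play_rows([
  [[0,0,0],[0,0,0]],
  [[0,0,0],[0,0,0]],
  [[0,0,0],[0,0,0]],
  [[0,0,0],[0,0,0]],
  [[0,0,0],[0,0,0]],
  [[0,0,0],[0,0,0]],
], gripper=0.04)

```text
time_s: 4.15
position: [0.4938, -0.2201, 0.0431]
tcp_rot: [[0.954, 0.001, -0.301], [0.301, -0.0, 0.954], [0.001, -1.0, -0.0]]
force: [0.7, 0.9, -1.3]
opening: 0.518
```

Emit:
play_rows([
  [[0,0,0],[0,0,0]],
  [[0,0,0],[0,0,0]],
])

```text
time_s: 4.4
position: [0.4937, -0.2202, 0.0431]
tcp_rot: [[0.954, 0.001, -0.301], [0.301, -0.0, 0.954], [0.0, -1.0, -0.0]]
force: [1.5, 0.8, -0.7]
opening: 0.519
```

Run:
```python
from wr import *
c,w=wshot('w2')
```

```text
4.4 pos [ 0.4937 -0.2202  0.0431] jaw az 17.527660236591423 y [ 0.001 -0.    -1.   ] op 0.5189635216828362 F [ 1.5  0.8 -0.7]
```

View pics/w2.png

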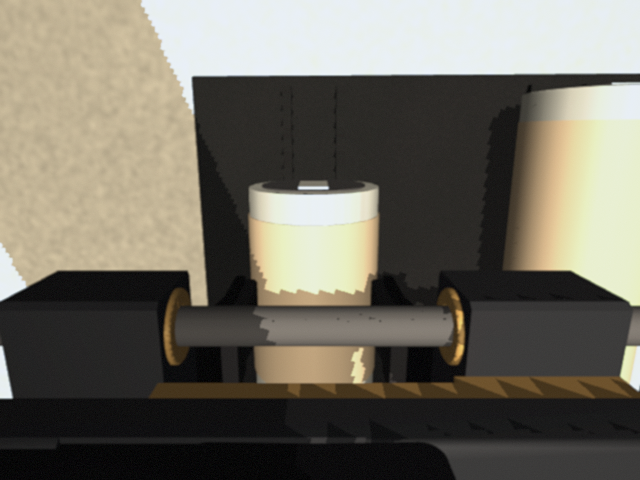

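The wrist view shows the can at (313,270) between both fingers. They stopped at 0.519, short of the commanded 0.46, so they are on the can. Lifting slowly and checking.

Emit:
play_rows([
  [[0,0,0.01],[0,0,0]],
  [[0,0,0.03],[0,0,0]],
  [[0,0,0.06],[0,0,0]],
  [[0,0,0.1],[0,0,0]],
  [[0,0,0.14],[0,0,0]],
  [[0,0,0.17],[0,0,0]],
  [[0,0,0.18],[0,0,0]],
  [[0,0,0.18],[0,0,0]],
])

```text
time_s: 5.45
position: [0.493, -0.22, 0.2233]
tcp_rot: [[0.954, -0.0, -0.301], [0.301, -0.0, 0.954], [-0.0, -1.0, -0.0]]
force: [-0.7, -0.3, -0.6]
opening: 0.517
```

Run:
```python
from wr import *
c,w=wshot('w3')
s=read_state();R=s['tcp_rot'];t=(w-s['position'])@R
p=t.reshape(-1,3);m=(abs(p[:,0])<.035)&(abs(p[:,2])<.08)&(p[:,1]>-.03)&(p[:,1]<.04);p=p[m]
print(len(p),np.round(np.percentile(p,[1,5,25,50,75,95,99],axis=0),4))
```

```text
5.45 pos [ 0.493  -0.22    0.2233] jaw az 17.529299558620856 y [-0. -0. -1.] op 0.517093028581658 F [-0.7 -0.3 -0.6]
21601 [[-0.028  -0.0267 -0.031 ]
 [-0.0232 -0.017  -0.026 ]
 [-0.0119 -0.0154  0.0067]
 [ 0.0004 -0.0131  0.0192]
 [ 0.013  -0.0082  0.035 ]
 [ 0.0242  0.0014  0.0462]
 [ 0.0292  0.0173  0.0468]]
```

View pics/w3.png

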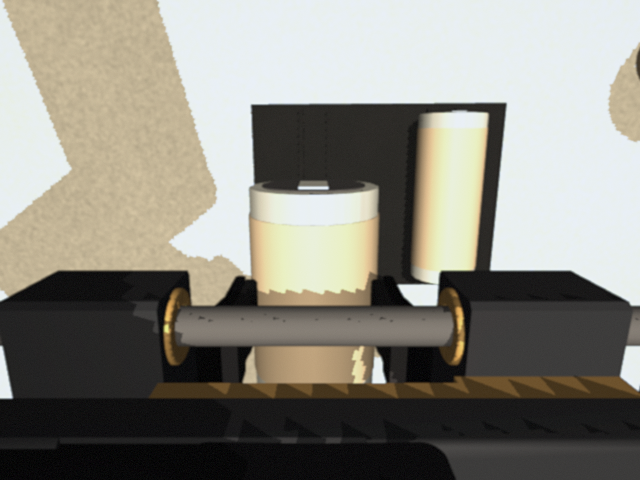

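The can is held level, with its centre about 10 mm below the TCP. The long can is undisturbed at (452,195). Carrying it above the inlet.

Emit:
play_rows([
  [[0.003,0.015,0.005],[0,0,-0.02]],
  [[0.01,0.05,0.01],[0,0,-0.06]],
  [[0.02,0.095,0.015],[0,0,-0.11]],
  [[0.033,0.145,0.017],[0,0,-0.17]],
  [[0.044,0.195,0.017],[0,0,-0.23]],
  [[0.055,0.245,0.017],[0,0,-0.29]],
  [[0.066,0.295,0.017],[0,0,-0.35]],
  [[0.075,0.335,0.017],[0,0,-0.4]],
  [[0.081,0.365,0.017],[0,0,-0.43]],
  [[0.083,0.379,0.017],[0,0,-0.433]],
])

```text
time_s: 6.75
position: [0.5754, 0.1602, 0.238]
tcp_rot: [[0.992, -0.004, 0.125], [-0.125, -0.001, 0.992], [-0.004, -1.0, -0.001]]
force: [-0.0, -0.0, -1.8]
opening: 0.514
```

Emit:
play_rows([
  [[0,0,0],[0,0,0]],
  [[0,0,-0.02],[0,0,0]],
  [[0,0,-0.04],[0,0,0]],
  [[0,0,-0.04],[0,0,0]],
  [[0,0,-0.04],[0,0,0]],
])

```text
time_s: 7.38
position: [0.5768, 0.1579, 0.2006]
tcp_rot: [[0.992, 0.001, 0.128], [-0.128, -0.0, 0.992], [0.001, -1.0, -0.0]]
force: [0.5, -0.3, -1.6]
opening: 0.52
```

```bash
python3 - <<'E'
from wr import *
c,w=wshot('w4');np.save('pics/w4w.npy',w)
a=snap('top','top2')
q=w.reshape(-1,3);q=q[np.isfinite(q[:,2])]
az=np.radians(-7.3);u=np.array([np.cos(az),np.sin(az)]);v=np.array([-u[1],u[0]])
d=q[:,:2]-[.576,.160];X=d@u;Y=d@v
for x in np.arange(-.08,.1,.02):
    s=(abs(X-x)<.004)&(abs(Y)<.09)&(q[:,2]<.16)
    ln=[]
    for y in np.arange(-.075,.08,.01):
        t=s&(abs(Y-y)<.005);ln.append(int(1000*np.median(q[t,2])) if t.sum()>3 else -1)
    print(round(x,2),ln)
E
python3 - <<'E'
import cv2,numpy as np
a=cv2.imread('pics/w4.png');b=cv2.imread('pics/top2.png')
b=cv2.resize(b[160:330,170:340],(480,480))
cv2.imwrite('pics/cmb.png',cv2.resize(np.hstack([a,b]),(800,343)))
E
```

```text
7.375 pos [0.5768 0.1579 0.2006] jaw az -7.336285365779393 y [ 0.001 -0.    -1.   ] op 0.5197690007123947 F [ 0.5 -0.3 -1.6]
-0.08 [-1, -1, 66, 53, 53, 53, 53, 123, 123, 123, 123, 123, 123, 123, 123, -1]
-0.06 [-1, -1, -1, 56, 56, 56, 56, 56, 56, 56, 56, 56, 56, 57, 102, 109]
-0.04 [-1, 113, -1, -1, -1, -1, -1, -1, -1, -1, -1, 59, 59, 60, 105, 112]
-0.02 [-1, -1, -1, -1, -1, -1, -1, -1, -1, -1, -1, 62, 62, 63, 108, 115]
0.0 [-1, -1, -1, -1, -1, -1, -1, -1, -1, -1, -1, 65, 66, 66, 111, 119]
0.02 [-1, -1, -1, -1, -1, -1, -1, -1, -1, -1, -1, 69, 69, 69, 114, 122]
0.04 [125, 125, -1, -1, -1, -1, -1, -1, -1, -1, -1, 72, 72, 73, 117, 125]
0.06 [-1, -1, -1, 75, 75, 75, 75, 75, 75, 75, 75, 75, 75, 76, 121, 128]
0.08 [-1, -1, 78, 78, 80, 82, 80, 83, 81, 81, 81, 80, 80, 81, -1, -1]
```

View pics/cmb.png

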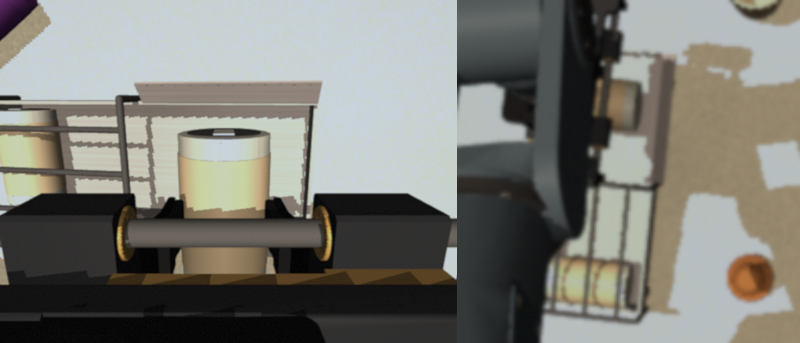

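The wrist view (left) shows the can end at (224,145) between the wire frame at (122,150) and the back wall at (308,155). The top view (right) shows it over the inlet. Measuring wall offsets.

Run:
```python
import numpy as np
w=np.load('pics/w4w.npy');q=w.reshape(-1,3);q=q[np.isfinite(q[:,2])]
az=np.radians(-7.3);u=np.array([np.cos(az),np.sin(az)]);v=np.array([-u[1],u[0]])
d=q[:,:2]-[.576,.160];X=d@u;Y=d@v;h=q[:,2]-(.0655+.158*X)
for a,b in((-.06,-.04),(-.02,0),(.02,.04),(.045,.065)):
    s=(X>a)&(X<b)&(Y>.03);m=s&(h>.01)&(h<.03)
    print('wall inner Y',np.round(np.percentile(Y[m],[5,50,95]),4) if m.sum() else None,m.sum(),'floor maxY',np.percentile(Y[s&(abs(h)<.004)],99))
m=(abs(Y)<.045)&(X>.06)&(h>.01)&(h<.03);print('back X',np.percentile(X[m],[5,50,95]),m.sum())
m=(Y>0)&(Y<.04)&(X<-.06)&(h>.06);print('wire X',np.percentile(X[m],[5,50,99]),h[m].mean())
m=(abs(X)<.03)&(abs(Y)<.07)&(q[:,2]>.16)&(q[:,2]<.222);print('can far end Y',np.percentile(Y[m],[95,99]),'X',np.percentile(X[m],[3,97]),'top',np.percentile(q[m,2],90))
```

```text
wall inner Y None 0 floor maxY 0.056451533990170145
wall inner Y None 0 floor maxY 0.05598160045108134
wall inner Y None 0 floor maxY 0.05619646247803919
wall inner Y None 0 floor maxY 0.05630586295451552
back X [0.07475185 0.07605339 0.07753812] 511
wire X [-0.18237426 -0.1174261  -0.07668252] 0.07136496049929139
can far end Y [0.04483169 0.04541165] X [-0.0235007   0.02515092] top 0.2158421803162503
```

Clearances check out: wall 56 mm from centre against a can half-length of 45 mm, back wall at +75 mm, ramp z 0.0655. Lowering to about 4 mm over the ramp, then releasing.

Emit:
play_rows([
  [[0,0.001,-0.03],[0,0,0]],
  [[0,0.001,-0.06],[0,0,0]],
  [[0,0.001,-0.08],[0,0,0]],
  [[0,0.001,-0.09],[0,0,0]],
  [[0,0.001,-0.094],[0,0,0]],
  [[0,0.001,-0.094],[0,0,0]],
  [[0,0.001,-0.094],[0,0,0]],
])

```text
time_s: 8.35
position: [0.5771, 0.16, 0.107]
tcp_rot: [[0.992, 0.002, 0.127], [-0.127, 0.0, 0.992], [0.002, -1.0, 0.0]]
force: [-0.3, -0.4, -1.0]
opening: 0.516
```

Emit:
play_rows([
  [[0,0,0],[0,0,0]],
  [[0,0,0],[0,0,0]],
  [[0,0,0],[0,0,0]],
  [[0,0,0],[0,0,0]],
  [[0,0,0],[0,0,0]],
  [[0,0,0],[0,0,0]],
], gripper=0.072)

```text
time_s: 9.1
position: [0.5764, 0.1599, 0.1061]
tcp_rot: [[0.992, -0.0, 0.127], [-0.127, -0.0, 0.992], [-0.0, -1.0, -0.0]]
force: [0.5, 0.1, 1.3]
opening: 0.825
```

Emit:
play_rows([
  [[0,0,0.01],[0,0,0]],
  [[0,0,0.025],[0,0,0]],
  [[0,0,0.045],[0,0,0]],
  [[0,0,0.075],[0,0,0]],
  [[0,0,0.11],[0,0,0]],
  [[0,0,0.14],[0,0,0]],
  [[0,0,0.15],[0,0,0]],
  [[0,0,0.15],[0,0,0]],
  [[0,0,0.15],[0,0,0]],
])

```text
time_s: 10.22
position: [0.5755, 0.1597, 0.2549]
tcp_rot: [[0.992, -0.003, 0.127], [-0.127, -0.0, 0.992], [-0.003, -1.0, -0.001]]
force: [-0.2, 0.7, -0.2]
opening: 0.826
```

Run:
```python
from wr import *
c,w=wshot('w5');b=snap('scene','scene2')
d=np.hstack([b['frame'],c['frame']]);cv2.imwrite('pics/cmb2.png',cv2.resize(d[:,:,::-1],(800,300)))
a=world(b);q=a.reshape(-1,3);q=q[np.isfinite(q[:,2])]
```

```text
10.225 pos [0.5755 0.1597 0.2549] jaw az -7.276559930882972 y [-0.003 -0.    -1.   ] op 0.8262300442799693 F [-0.2  0.7 -0.2]
```

View pics/cmb2.png

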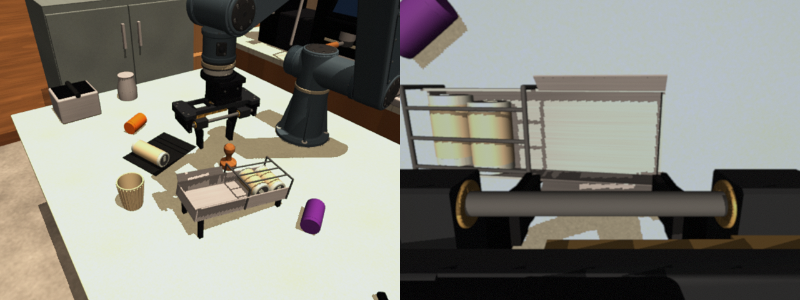

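The can rolled under the wires and lies beside the loaded can; in the wrist view they are at (490,132) and (450,132). The long can is still on the mat. I'll wait briefly, then check the spacing.

Emit:
play_rows([
  [[0,0,0.02],[0,0,0]],
  [[0,0,0.03],[0,0,0]],
  [[0,0,0.03],[0,0,0]],
  [[0,0,0.03],[0,0,0]],
  [[0,0,0.03],[0,0,0]],
  [[0,0,0.03],[0,0,0]],
])

```text
time_s: 11.08
position: [0.5762, 0.1598, 0.2857]
tcp_rot: [[0.992, -0.001, 0.127], [-0.127, -0.0, 0.992], [-0.001, -1.0, -0.0]]
force: [-0.2, 0.4, -0.2]
opening: 0.824
```

Run:
```python
from wr import *
c,w=wshot('w6');b=snap('scene','scene3')
print('scene diff', np.abs(b['frame'].astype(int)-cv2.imread('pics/scene2.png')[:,:,::-1])[270:340,380:480].mean())
q=w.reshape(-1,3);q=q[np.isfinite(q[:,2])]
az=np.radians(-7.3);u=np.array([np.cos(az),np.sin(az)]);v=np.array([-u[1],u[0]])
d=q[:,:2]-[.576,.160];X=d@u;Y=d@v;h=(q[:,2]-(.0655+.158*X))*.988
for y in(-.03,0,.03):
  print(y,[(round(x,3),int(1000*np.median(h[(abs(X-x)<.003)&(abs(Y-y)<.006)&(h<.058)])) if ((abs(X-x)<.003)&(abs(Y-y)<.006)&(h<.058)).sum()>3 else None) for x in np.arange(-.24,-.07,.008)])
```

```text
11.075 pos [0.5762 0.1598 0.2857] jaw az -7.2800925219297925 y [-0.001 -0.    -1.   ] op 0.823656115494816 F [-0.2  0.4 -0.2]
scene diff 1.7823333333333333
-0.03 [(np.float64(-0.24), None), (np.float64(-0.232), None), (np.float64(-0.224), None), (np.float64(-0.216), None), (np.float64(-0.208), 49), (np.float64(-0.2), 52), (np.float64(-0.192), 52), (np.float64(-0.184), 50), (np.float64(-0.176), 45), (np.float64(-0.168), 37), (np.float64(-0.16), 46), (np.float64(-0.152), 51), (np.float64(-0.144), 53), (np.float64(-0.136), 52), (np.float64(-0.128), 49), (np.float64(-0.12), 42), (np.float64(-0.112), 23), (np.float64(-0.104), 0), (np.float64(-0.096), 0), (np.float64(-0.088), 0), (np.float64(-0.08), 0), (np.float64(-0.072), 0)]
0 [(np.float64(-0.24), None), (np.float64(-0.232), None), (np.float64(-0.224), None), (np.float64(-0.216), None), (np.float64(-0.208), 50), (np.float64(-0.2), 53), (np.float64(-0.192), 53), (np.float64(-0.184), 51), (np.float64(-0.176), 46), (np.float64(-0.168), 37), (np.float64(-0.16), 46), (np.float64(-0.152), 51), (np.float64(-0.144), 53), (np.float64(-0.136), 52), (np.float64(-0.128), 49), (np.float64(-0.12), 41), (np.float64(-0.112), 20), (np.float64(-0.104), 0), (np.float64(-0.096), None), (np.float64(-0.088), 0), (np.float64(-0.08), 0), (np.float64(-0.072), 0)]
0.03 [(np.float64(-0.24), None), (np.float64(-0.232), None), (np.float64(-0.224), None), (np.float64(-0.216), None), (np.float64(-0.208), 49), (np.float64(-0.2), 53), (np.float64(-0.192), 53), (np.float64(-0.184), 50), (np.float64(-0.176), 46), (np.float64(-0.168), 38), (np.float64(-0.16), 46), (np.float64(-0.152), 51), (np.float64(-0.144), 53), (np.float64(-0.136), 52), (np.float64(-0.128), 49), (np.float64(-0.12), 43), (np.float64(-0.112), 25), (np.float64(-0.104), 0), (np.float64(-0.096), None), (np.float64(-0.088), 0), (np.float64(-0.08), 0), (np.float64(-0.072), 0)]
```

The two cans' crests are about 53 mm apart, both stand 53 mm above the ramp, and they lie square across it, so they touch. Handing in.

```bash
python3 -c "
from rig import *
print(hand_in())"
```

```text
the job is handed in; nothing more can be done
None
```

The short cream can is in the rack: it rolled under the guard wires and came to rest against the can at the bottom. I gripped it on the mat, carried it to the inlet and released it crosswise about 4 mm above the ramp. I then lifted clear and handed in at about 11 s of the 43 s allowed.

- **Final checks:** The two cans' crests measure about 53 mm apart, and each top is 53 mm above the ramp. Both lie square across the slope. The gripper was well clear, with near-zero force.
- **Long can:** It was still lying on the mat in the scene picture taken after the release. I judged this by eye and did not measure it again.
- **Disagreements:**
  - The wrist and top cameras put the short can about 4 mm apart, which the grip tolerated.
  - The gripper's opening read 0.52 on the can, where 53 mm of 87 mm would be 0.61. The lift and the wrist picture confirmed the can was held.

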